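Bolt the equipment chest shut against its spring safety catch

ROBOT

A 7-joint arm with a two-finger parallel gripper is mounted at the origin on the work surface. World frame = base frame: x ahead of the robot, y to its left, z up, the work surface at z = 0. Lengths are in m, angles in rad, forces in N, time in s.
With the tool pointing down it reaches from about 0.375 to 0.925 m from the base axis. Payload 3.1 kg.
Tool frame: the origin (TCP) lies between the finger pads; the fingertips stand 8 mm ahead of it and the grasp point (between the pads) lies 11 mm behind it; z points along the fingers, y is the line along which they close (so a half turn about z gives the same grasp; the last joint's range is limited). The gripper opens to 85 mm and grips with 20 to 120 N. Pads are 22 mm wide; open, the fingers measure 114 mm over their backs; the gripper's body (76 mm by 85 mm) begins 54 mm behind the grasp point. The pads swing forward as they close: fully open they stand 13 mm farther back than shut.
Start: joints at [-1.446, 0.383, 0.044, 1.598, -0.018, 1.161, -0.05], TCP at [0.144, 0.634, 0.239] pointing down, gripper open.
Joint ranges: [-2.61, 2.61], [-0.41, 2.15], [-1.48, 1.57], [0, 2.5], [-1.57, 4.71], [0.05, 1.97], [-2.85, 2.85]. Speed limits (rad/s): [2.79, 2.79, 3.14, 3.14, 3.14, 3.14, 3.14].

INTERFACE

Orientations are given as a unit quaternion [x, y, z, w].
In Python, from cell import readout, read_camera, job gives the robot as it stands.
- The arm moves only by the tool drive_tool, never from a script. Its argument "motion" is a list of rows, each a list of 3 entries, a list of its own where there are three numbers: the shift along the tool's x, y, z in units of 50 mm (1.0 is 50 mm), then the turn, a rotation vector about the tool's x, y, z in units of 5 degrees (1.0 is 5 degrees), then the gripper command: -1 is shut, 1 is fully open, values between are in proportion. In form: [[[dx, dy, dz], [wx, wy, wz], hand], ...]. A call has exactly 5 rows; each row is the pose to reach, as a shift and turn from the pose commanded when the call began, along the tool's axes at that moment; what a row does not reach only later rows make up. A row lasts 1/10 s, in which the tool goes at most 50 mm and 8.59 degrees, less where a joint would pass 70% of its speed; a pose out of reach is approached as far as the arm can. A call with a gripper value outside its range is refused whole. The fingers move at their own pace and stop on an object; "grip_force" is the grip in N (left out, the last holds). Time passes only in rows, so rows that repeat a pose let the fingers close, or fill a call up. It gives the time, the measured TCP pose, the force, the opening and the grip force at its end, in the units of the state.
- readout.state(): the state, without advancing time (a new reading comes with each control period).
- read_camera(name): name is "scene" or "top" or "wrist"; returns a dict with "img" (420x560x3 uint8, red, green, blue), "fx", "fy", "cx", "cy" (pixels), "rvec" (rotation vector, rad) and "tvec" (3), from world to camera coordinates, as OpenCV has them; the wrist camera has in their place "hand_eye" (4x4, takes a point from camera to tool coordinates, whose origin is the TCP and whose axes are the flange's). Camera axes: x right, y down, z forward; pixel columns grow to the right and rows downward; lengths in m; the calibration is good to about 2 mm. A picture is of the moment at which its call begins: read the wrist's pose just before it. There is no depth.
- job.close_job(): hands the job in; it is judged then, once.
The state is a dict: "time_s": time; "joints": joint angles; "joint_velocities": joint speeds; "tau": joint torques, N m; "tcp_pos": TCP position; "ee_rot": TCP orientation; "wrist_force": force on the tool from outside, world axes, zero at the start; "ft_torque": the same for the moment, N m; "finger_gap": opening from 0.0 (shut) to 1.0 (fully open); "finger_force": force on a finger pad.
Only numpy, scipy, OpenCV 4.12 (cv2) and the standard library are available. Lean on these libraries where they do the work, as an engineer would, in place of code of your own. Each camera call takes 0.05 s, during which the arm holds its last target. There are 200 camera calls.

TASK

Bolt the blue equipment chest shut: press the long yellow safety catch on its lid down with one fingertip and keep it held down while the other fingertip pushes the red tab, so that the bolt slides all the way into its keeper; then let go, so that the catch springs back up and locks the bolt. Only push: do not pinch or force the bolt, and leave everything else on the lid and the table where it is.

Things in the scene. Friction and masses are not known exactly. Their poses are not given: they have to be found in the camera images.
- chest: Blue steel chest, 210 (its x) by 300 (its y) by 70 mm high, fixed to the table; origin at the centre of its underside, z up. Its top has two lid leaves that meet at a seam at y = +27 mm; the bolt hardware stands on the lid (lid top at z = 70) and runs along the chest's y axis. All heights here are above the table. Steel guide staples and keeper (tops at z = 90, x -36 to -8): guides at y = -97 and +10, keeper from y = +40 to +64.
- bolt_tab (a point): Centre of the top edge of the red upright push tab of the bolt. The tab is a plate 32 mm wide along the chest's x, 8 mm thick along y and 50 mm tall, from z = 82 up to this point at z = 132; in the chest's frame this point is at x = -24, y = -55 mm when the bolt is drawn back, y = -5 when fully home. Push its -y face towards the chest's +y. Nothing else under it or beside it is higher than z = 90 apart from the catch.
- bolt_tip (a point): Tip of the round steel bolt (14 mm thick), centre line at z = 80; in the chest's frame x = -22, y = +20 mm when drawn back and y = +70 when home, having passed through the keeper.
- bolt (a joint): How far the bolt has slid towards the chest's +y, in m: 0 drawn back (start, within 1 mm), 0.05 fully home against its stop. Friction about 2 N. A rack of teeth on it is blocked by the catch's tooth (1.8 mm of play) in notches every 12.5 mm, the last at fully home; it slides freely only while the catch is down 4 mm or more, and if the catch comes up on the way it locks in the next notch.
- catch_top (a point): Centre of the top face of the yellow catch plate. The plate is 34 mm wide (chest's x, +16 to +50) and 140 mm long (chest's y, -115 to +25), 6 mm thick, level, its top at z = 110 when up and z = 102 when pressed fully down; this point is at x = +33, y = -45 mm in the chest's frame. It moves straight down wherever it is pressed, and a fingertip can glide along it.
- catch (a joint): How far the catch is pressed down, in m: 0 up (locked), 0.008 fully down on its stop. Spring: 4 N to start it, 8 N at the bottom; it springs up when let go. The bolt is free from 0.004 on.
- king: Dark wooden chess king, 34 mm across, 78 mm tall, standing loose on the lid; origin at the centre of its underside. Leave alone.
- padlock: Small brass padlock lying loose on the lid, body 34 x 30 x 16 mm with a steel shackle; origin at the centre of its body's underside. Leave alone.
- stopwatch: Round black stopwatch lying loose on the lid, 34 mm across, 14 mm thick; origin at the centre of its underside. Leave alone.
- mug: Blue mug on the table beside the chest, 80 mm across, 90 mm tall, handle at its +y; origin at the centre of its underside. Leave alone.
- bottle: Green bottle with a red cap on the table beside the chest, 66 mm across, 180 mm tall; origin at the centre of its underside. Leave alone.
- clock: Wooden chess clock with two white dials on the table beside the chest, 55 x 130 x 65 mm; origin at the centre of its underside. Leave alone.
- tape: Cardboard-coloured roll of tape on the table beside the chest, 96 mm across, 48 mm tall; origin at the centre of its underside. Leave alone.

How it is judged:
By the outcome, as a careful person would: the job done as asked, in the order asked, and still so for the second after the job is handed in, with the robot touching nothing.
It also fails if it takes over 40 s, if anything falls off the work surface, if the arm or the gripper's body presses on something with over 40 N, if the wrist force passes 120 N, or if a joint passes its speed limit or range.

## Working session

There is one attempt and no reset: what is moved stays moved. The work goes in short steps, Python scripts to look and compute and a tool call to move; the robot and the scene stay as the last step left them, time stands still between calls to the robot, and variables do not carry over. Pictures are saved under pics/ and viewed, at most 10 in all, crops included, and the job is handed in when it is done.

Besides the shell and the picture viewer there is one more tool, called after "Emit:" as name([rows], argument=value, ...), one row to a line, values as JSON. drive_tool: Moves the arm, as the interface text tells. Its arguments: {"type":"object","properties":{"motion":{"type":"array"},"grip_force":{"type":"number"}},"required":["motion"]}

```bash
mkdir -p pics; ls
python3 - <<'E'
from cell import readout, read_camera
import cv2,pickle
print(readout.state())
d={}
for n in ("scene","top"):
    c=read_camera(n); d[n]=c; cv2.imwrite(f"pics/{n}0.png",c["img"][:,:,::-1]); print(n,{k:v for k,v in c.items() if k!="img"})
pickle.dump(d,open("c0.pkl","wb"))
E
```

```text
pics
{'time_s': 0.0, 'joints': array([-1.44578232,  0.38387989,  0.04385487,  1.59959086, -0.01794779,
        1.16120987, -0.04989496]), 'joint_velocities': array([ 0.00247712, -0.00078265,  0.00012492,  0.00086014, -0.00068937,
       -0.00077792,  0.00020848]), 'tau': array([ 2.61820505e-04, -4.33445370e+01,  1.02410909e+00, -2.49520236e+01,
        1.04423042e-02,  1.10711076e-02,  7.72302883e-06]), 'tcp_pos': array([0.14343175, 0.63301782, 0.23785064]), 'ee_rot': array([ 1.11153717e-01,  9.93802312e-01, -1.34426098e-03, -9.46578910e-05]), 'wrist_force': array([-1.47018533, -0.19833933,  0.28644224]), 'ft_torque': array([ 0.06488778,  0.00129134, -0.0174972 ]), 'finger_force': 0.0, 'finger_gap': 0.9994439562261489}
scene {'fx': 515.6659981899987, 'fy': 515.6659981899987, 'cx': 287.2676354347435, 'cy': 214.4969441686958, 'rvec': array([ 1.99220261,  1.69411752, -0.55546683]), 'tvec': array([-0.08517228, -0.35275433,  1.62042047])}
top {'fx': 408.1744616679626, 'fy': 408.1744616679626, 'cx': 284.3039326152018, 'cy': 216.17688506777853, 'rvec': array([ 2.05176296, -2.18018971,  0.21773616]), 'tvec': array([0.02756323, 0.53200456, 1.29101458])}
```

View pics/top0.png

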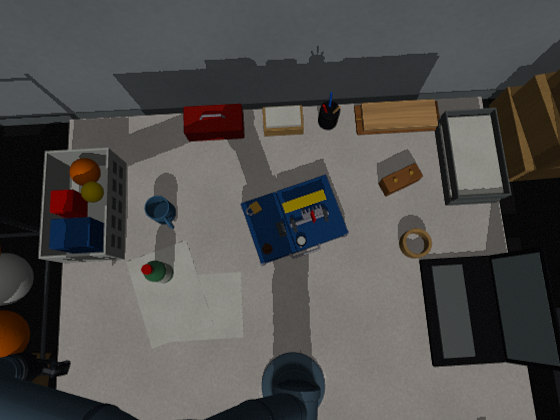

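View pics/scene0.png

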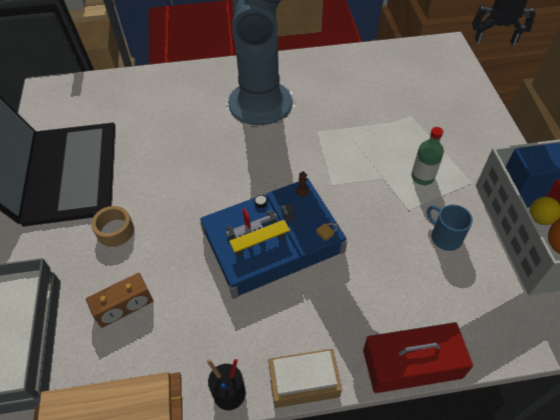

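The top view shows the chest at about (295,220), with the yellow catch at (305,201), the red tab near (312,214), and the seam to the left (+y). The scene view shows the same chest, with the catch at (260,236) and the red tab at (248,218). The king, padlock and stopwatch are all away from the tab and catch.

```bash
cat > h.py <<'E'
import numpy as np,cv2
from scipy.spatial.transform import Rotation as R
def ray(c,px,z):
    M=R.from_rotvec(c["rvec"]).as_matrix(); o=-M.T@c["tvec"]
    px=np.atleast_2d(px).astype(float)
    d=np.c_[(px[:,0]-c["cx"])/c["fx"],(px[:,1]-c["cy"])/c["fy"],np.ones(len(px))]@M
    return o+d*((z-o[2])/d[:,2])[:,None]
def mask(img,lo,hi):
    return cv2.inRange(cv2.cvtColor(img,cv2.COLOR_RGB2HSV),lo,hi)
def biggest(m):
    return max(cv2.findContours(m,cv2.RETR_EXTERNAL,cv2.CHAIN_APPROX_NONE)[0],key=cv2.contourArea)
E
python3 - <<'E'
from h import *; import pickle
d=pickle.load(open("c0.pkl","rb"))
for n,c in d.items():
    roi=np.zeros((420,560),np.uint8)
    if n=="top": roi[170:265,240:350]=255
    else: roi[185:290,195:350]=255
    im=c["img"]
    y=biggest(mask(im,(22,150,120),(35,255,255))&roi)
    P=ray(c,y[:,0,:],0.110)[:,:2]*1000
    (cx,cy),(w,h),a=cv2.minAreaRect(P.astype(np.float32)); print(n,"catch",cx,cy,w,h,a)
    r=cv2.bitwise_or(mask(im,(0,130,70),(8,255,255)),mask(im,(172,130,70),(180,255,255)))&roi
    for k in cv2.findContours(r,cv2.RETR_EXTERNAL,cv2.CHAIN_APPROX_NONE)[0]:
        if len(k)>3:
            q=cv2.minAreaRect(k); print(" red",q,cv2.boundingRect(k), ray(c,[q[0]],0.132)*1000)
    b=biggest(cv2.morphologyEx(mask(im,(100,120,40),(125,255,255))&roi,cv2.MORPH_CLOSE,np.ones((9,9))))
    P=ray(c,b[:,0,:],0.07)[:,:2]*1000; print(" chest",cv2.minAreaRect(P.astype(np.float32)))
    x0,y0,x1,y1=(235,165,355,270) if n=="top" else (195,165,350,295)
    cv2.imwrite(f"pics/{n}crop.png",cv2.resize(im[y0:y1,x0:x1,::-1],None,fx=5,fy=4.6 if 0 else 5,interpolation=cv2.INTER_CUBIC)[:600,:800])
E
```

```text
scene catch 569.1730346679688 -69.56843566894531 32.65348434448242 137.83912658691406 16.02069664001465
 red ((246.5882568359375, 217.8529510498047), (18.91777801513672, 4.123105525970459), 75.96376037597656) (243, 209, 7, 19) [[531.83449433 -93.78625097 132.        ]]
 chest ((540.9188842773438, -34.26164245605469), (236.34872436523438, 299.3021545410156), 16.077171325683594)
top catch 566.0359497070312 -69.59712219238281 31.882644653320312 137.02767944335938 15.415738105773926
 red ((313.1647033691406, 216.2411651611328), (11.171918869018555, 2.820096254348755), 77.47119140625) (311, 211, 5, 12) [[511.09378767 -93.23349538 132.        ]]
 chest ((521.036865234375, -35.33221435546875), (211.28868103027344, 297.5269775390625), 16.085176467895508)
```

View pics/topcrop.png

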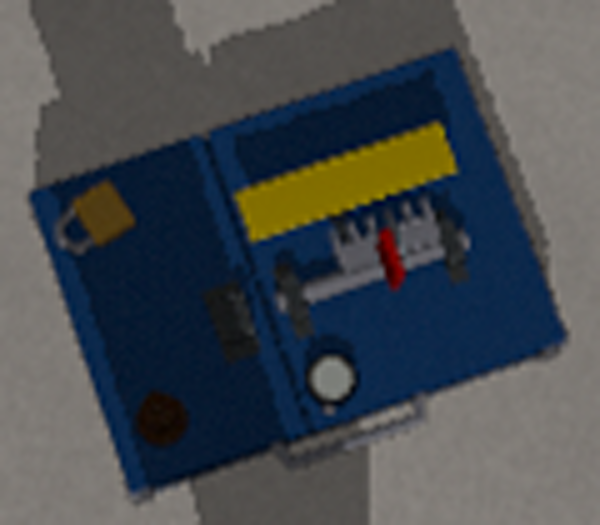

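The crop shows the catch, the rack and tab, and clear space behind the tab (tab at crop (390,260), guide at (455,250)). Both views put the chest origin near (522.5, -35.4) mm with a yaw of about 16°. The plan is to set the fingers 57 mm apart across the chest's x axis, one over the catch and one behind the tab.

```bash
cat >> h.py <<'E'
YAW=np.deg2rad(15.95); O=np.array([522.5,-35.4])
CR=np.array([[np.cos(YAW),-np.sin(YAW)],[np.sin(YAW),np.cos(YAW)]])
def where():
    from cell import readout
    s=readout.state(); p=s["tcp_pos"]*1000
    T=R.from_quat(s["ee_rot"])
    return s,p,T
def goto(cx,cy,z):
    """remaining shift (50 mm units, tool axes) and turn (5 deg units) to TCP at chest x,y and height z, mm"""
    s,p,T=where()
    t=np.r_[O+CR@[cx,cy],z]
    G=R.from_matrix(np.c_[np.r_[-CR[:,1],0],np.r_[-CR[:,0],0],[0,0,-1]])
    G=[G,G*R.from_euler("z",180,degrees=True)]
    w=min([(T.inv()*g).as_rotvec(degrees=True) for g in G],key=np.linalg.norm)
    f=s["wrist_force"]
    print("chest xy",(CR.T@(p[:2]-O)).round(1),"z",p[2].round(1),"F chest",np.r_[CR.T@f[:2],f[2]].round(1),"gap",round(s["finger_gap"],3),"t",s["time_s"])
    print("shift",(T.inv().apply(t-p)/50).round(3),"turn",(w/5).round(3),"q",s["joints"].round(2))
E
python3 -c "
from h import *
goto(4.5,-78,230)"
```

```text
chest xy [-180.8  746.9] z 238.0 F chest [-0.8 -0.4 -0.8] gap 0.999 t 0.1
shift [-11.175 -12.69    0.192] turn [-0.024  0.016 12.258] q [-1.45  0.38  0.04  1.6  -0.02  1.16 -0.05]
```

Emit:
drive_tool([
  [[-0.59,-0.67,-0.15],[0,0,0],0],
  [[-1.18,-1.34,-0.3],[0,0,0],0],
  [[-1.77,-2.0,-0.45],[0,0,0],0],
  [[-2.36,-2.68,-0.6],[0,0,0],0],
  [[-2.95,-3.35,-0.75],[0,0,0],0],
], grip_force=20)

```text
time_s: 0.6
tcp_pos: [0.251, 0.4358, 0.2764]
ee_rot: [0.111, 0.994, -0.001, -0.0]
wrist_force: [0.4, 0.7, 0.5]
finger_gap: 0.497
finger_force: 0.0
```

Emit:
drive_tool([
  [[-0.59,-0.67,0],[0,0,0],0],
  [[-1.18,-1.34,0],[0,0,0],0],
  [[-1.77,-2.0,0],[0,0,0],0],
  [[-2.36,-2.68,0],[0,0,0],0],
  [[-2.95,-3.35,0],[0,0,0],0],
])

```text
time_s: 1.1
tcp_pos: [0.3576, 0.24, 0.2764]
ee_rot: [0.111, 0.994, -0.0, -0.0]
wrist_force: [1.8, 0.2, -0.7]
finger_gap: 0.502
finger_force: 0.0
```

Emit:
drive_tool([
  [[-0.59,-0.67,0],[0,0,0],0],
  [[-1.18,-1.34,0],[0,0,0],0],
  [[-1.77,-2.0,0],[0,0,0],0],
  [[-2.36,-2.68,0],[0,0,0],0],
  [[-2.95,-3.35,0],[0,0,0],0],
])

```text
time_s: 1.6
tcp_pos: [0.4643, 0.0443, 0.2766]
ee_rot: [0.111, 0.994, 0.0, -0.0]
wrist_force: [0.7, 0.8, -0.5]
finger_gap: 0.498
finger_force: 0.0
```

Emit:
drive_tool([
  [[-0.5,-0.6,0],[0,0,1.2],0],
  [[-1.0,-1.2,0],[0,0,2.4],0],
  [[-1.5,-1.8,0],[0,0,3.6],0],
  [[-2.0,-2.3,0],[0,0,4.8],0],
  [[-2.2,-2.6,0],[0,0,6.1],0],
])

```text
time_s: 2.1
tcp_pos: [0.5434, -0.1083, 0.2767]
ee_rot: [0.372, 0.928, -0.001, 0.001]
wrist_force: [0.0, -0.6, -0.3]
finger_gap: 0.495
finger_force: 0.0
```

```bash
python3 -c "
from h import *
goto(4.5,-78,230)"
```

```text
chest xy [  0.1 -75.9] z 276.7 F chest [-0.1 -0.6 -0.3] gap 0.495 t 2.1
shift [-0.08   0.056  0.933] turn [-0.011  0.026  6.066] q [-0.61  0.21  0.84  1.82 -0.17  1.18  1.09]
```

Emit:
drive_tool([
  [[-0.02,0.01,0.2],[0,0,1.5],0],
  [[-0.05,0.03,0.4],[0,0,3.0],0],
  [[-0.08,0.05,0.6],[0,0,4.5],0],
  [[-0.08,0.06,0.8],[0,0,6.07],0],
  [[-0.08,0.06,0.93],[0,0,6.07],0],
])

```text
time_s: 2.6
tcp_pos: [0.547, -0.1052, 0.2289]
ee_rot: [0.599, 0.801, -0.001, -0.001]
wrist_force: [-0.5, -0.5, -0.2]
finger_gap: 0.5
finger_force: 0.0
```

Run:
```python
from h import *; from cell import read_camera; import pickle
goto(4.5,-78,160)
c=read_camera("wrist"); pickle.dump(c,open("w1.pkl","wb")); print(c["hand_eye"].round(3),c["fx"],c["cx"],c["cy"])
cv2.imwrite("pics/w1.png",c["img"][:,:,::-1])
```

```text
chest xy [  4.3 -73.8] z 228.9 F chest [-0.6 -0.3 -0.2] gap 0.5 t 2.6
shift [-0.084  0.006  1.379] turn [-0.025 -0.004  0.092] q [-0.65  0.3   0.91  1.87 -0.26  1.1   0.64]
[[-0.    -0.947 -0.32   0.082]
 [ 1.     0.    -0.001  0.   ]
 [ 0.001 -0.32   0.947 -0.135]
 [ 0.     0.     0.     1.   ]] 346.43949012291944 276.64006545638915 210.82996202623386
```

View pics/w1.png

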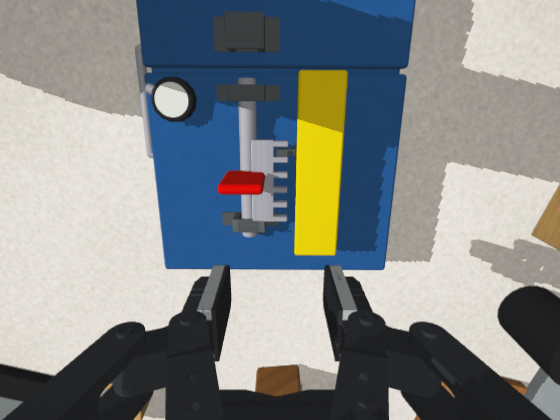

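The wrist view shows the catch plate at (295–347, 70–255), the red tab at (242,182), and the fingers straddling the two lines. I'll refine their positions from this view.

Run:
```python
from h import *; import pickle
c=pickle.load(open("w1.pkl","rb")); s,p,T=where()
def wray(px,z):
    px=np.atleast_2d(px).astype(float); H=c["hand_eye"]
    d=np.c_[(px[:,0]-c["cx"])/c["fx"],(px[:,1]-c["cy"])/c["fy"],np.ones(len(px))]@H[:3,:3].T
    d=T.apply(d); o=p/1000+T.apply(H[:3,3]); q=o+d*((z-o[2])/d[:,2])[:,None]
    return (q[:,:2]*1000-O)@CR
y=biggest(mask(c["img"],(22,150,80),(35,255,255)))
print("catch",cv2.minAreaRect(wray(y[:,0],.110).astype(np.float32)))
r=biggest(cv2.bitwise_or(mask(c["img"],(0,130,60),(6,255,255)),mask(c["img"],(172,130,60),(180,255,255))))
a=r[:,0]; Q=wray(a,.132); print("tab px",cv2.boundingRect(r),"x",Q[:,0].min(),Q[:,0].max(),"y at top",Q[:,1].min(),Q[:,1].max())
```

```text
catch ((34.061676025390625, -44.56169891357422), (33.68975830078125, 137.6426239013672), 0.3622967600822449)
tab px (218, 171, 47, 23) x -37.08483031008833 -5.247667196540783 y at top -56.98977190113183 -41.25469721712851
```

Emit:
drive_tool([
  [[-0.08,0.01,0.4],[0,0,0.09],0],
  [[-0.08,0.01,0.8],[0,0,0.09],0],
  [[-0.08,0.01,1.2],[0,0,0.09],0],
  [[-0.08,0.01,1.6],[0,0,0.09],0],
  [[-0.08,0.01,1.9],[0,0,0.09],0],
])

```text
time_s: 3.15
tcp_pos: [0.5488, -0.1089, 0.1341]
ee_rot: [0.601, 0.799, -0.0, -0.001]
wrist_force: [0.0, 0.3, -1.3]
finger_gap: 0.498
finger_force: 0.0
```

Run:
```python
from h import *; from cell import read_camera
goto(4.7,-78,118)
c=read_camera("wrist"); cv2.imwrite("pics/w2.png",c["img"][:,:,::-1]); goto(4.7,-78,118)
```

```text
chest xy [  5.1 -77.9] z 134.1 F chest [ 0.1  0.2 -1.3] gap 0.498 t 3.15
shift [-0.002 -0.008  0.323] turn [-0.011 -0.008  0.028] q [-0.56  0.44  0.82  1.94 -0.4   0.94  0.75]
chest xy [  3.7 -77.1] z 132.0 F chest [ 0.8  1.4 -0.6] gap 0.5 t 3.2
shift [-0.019  0.022  0.28 ] turn [-0.053 -0.019  0.025] q [-0.55  0.44  0.82  1.94 -0.4   0.93  0.75]
```

View pics/w2.png

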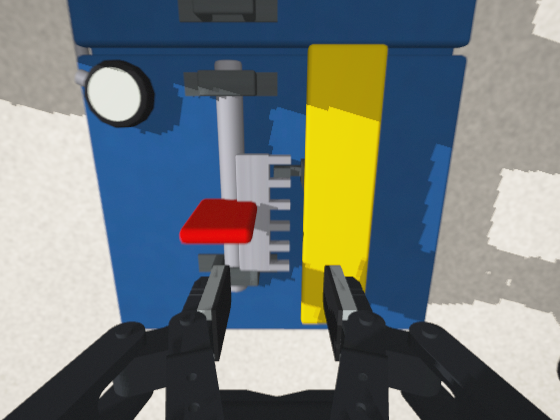

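The right fingertip is over the catch (340,290) and the left one is behind the red tab (tab at 180–257, finger at 210). I'll lower until they make contact.

Emit:
drive_tool([
  [[0,0,0.06],[0,0,0],0],
  [[0,0,0.12],[0,0,0],0],
  [[0,0,0.18],[0,0,0],0],
  [[0,0,0.22],[0,0,0],0],
  [[0,0,0.22],[0,0,0],0],
])

```text
time_s: 3.7
tcp_pos: [0.5494, -0.1092, 0.1244]
ee_rot: [0.602, 0.798, 0.0, 0.0]
wrist_force: [0.1, 0.5, -1.3]
finger_gap: 0.502
finger_force: 0.0
```

Emit:
drive_tool([
  [[0,0,0.02],[0,0,0],0],
  [[0,0,0.04],[0,0,0],0],
  [[0,0,0.06],[0,0,0],0],
  [[0,0,0.08],[0,0,0],0],
  [[0,0,0.08],[0,0,0],0],
])

```text
time_s: 4.2
tcp_pos: [0.5492, -0.1092, 0.1201]
ee_rot: [0.602, 0.798, -0.0, -0.0]
wrist_force: [-0.4, -0.0, -0.8]
finger_gap: 0.502
finger_force: 0.0
```

Emit:
drive_tool([
  [[0,0,0.02],[0,0,0],0],
  [[0,0,0.04],[0,0,0],0],
  [[0,0,0.06],[0,0,0],0],
  [[0,0,0.08],[0,0,0],0],
  [[0,0,0.08],[0,0,0],0],
])

```text
time_s: 4.7
tcp_pos: [0.5493, -0.1092, 0.1163]
ee_rot: [0.602, 0.798, 0.0, -0.0]
wrist_force: [-0.1, -0.0, 1.2]
finger_gap: 0.504
finger_force: 0.3
```

Emit:
drive_tool([
  [[0,0,0.02],[0,0,0],0],
  [[0,0,0.04],[0,0,0],0],
  [[0,0,0.06],[0,0,0],0],
  [[0,0,0.08],[0,0,0],0],
  [[0,0,0.08],[0,0,0],0],
])

```text
time_s: 5.2
tcp_pos: [0.5494, -0.1093, 0.1124]
ee_rot: [0.602, 0.798, 0.0, 0.0]
wrist_force: [-1.2, 0.3, 5.6]
finger_gap: 0.499
finger_force: 2.6
```

Emit:
drive_tool([
  [[0,0,0.02],[0,0,0],0],
  [[0,0,0.04],[0,0,0],0],
  [[0,0,0.06],[0,0,0],0],
  [[0,0,0.06],[0,0,0],0],
  [[0,0,0.06],[0,0,0],0],
])

```text
time_s: 5.7
tcp_pos: [0.5494, -0.1093, 0.1097]
ee_rot: [0.602, 0.798, 0.0, -0.0]
wrist_force: [-2.6, 0.6, 6.8]
finger_gap: 0.504
finger_force: 3.2
```

Emit:
drive_tool([
  [[0,0,0.01],[0,0,0],0],
  [[0,0,0.02],[0,0,0],0],
  [[0,0,0.03],[0,0,0],0],
  [[0,0,0.03],[0,0,0],0],
  [[0,0,0.03],[0,0,0],0],
])

```text
time_s: 6.2
tcp_pos: [0.5495, -0.1093, 0.1083]
ee_rot: [0.602, 0.798, 0.0, -0.0]
wrist_force: [-3.1, 1.7, 7.1]
finger_gap: 0.504
finger_force: 3.6
```

Emit:
drive_tool([
  [[0,0,0.01],[0,0,0],0],
  [[0,0,0.02],[0,0,0],0],
  [[0,0,0.02],[0,0,0],0],
  [[0,0,0.02],[0,0,0],0],
  [[0,0,0.02],[0,0,0],0],
])

```text
time_s: 6.7
tcp_pos: [0.5495, -0.1093, 0.108]
ee_rot: [0.602, 0.798, 0.001, -0.0]
wrist_force: [-4.4, 1.8, 12.0]
finger_gap: 0.502
finger_force: 5.8
```

Run:
```python
from h import *; from cell import read_camera; import pickle
goto(4.7,-68,107)
c=read_camera("scene"); d=pickle.load(open("c0.pkl","rb"))["scene"]
for k in (d,c):
    y=biggest(mask(k["img"],(22,150,120),(35,255,255))[185:290,195:350]); print(cv2.boundingRect(y))
cv2.imwrite("pics/s2.png",cv2.resize(np.hstack([d["img"],c["img"]])[195:265,[*range(205,305),*range(765,865)],::-1],None,fx=4,fy=4,interpolation=cv2.INTER_CUBIC))
```

```text
chest xy [  5.7 -78.5] z 108.0 F chest [-3.8  2.9 12. ] gap 0.502 t 6.7
shift [ 0.21  -0.02   0.021] turn [ 0.006 -0.012 -0.005] q [-0.53  0.48  0.8   1.95 -0.44  0.89  0.77]
(35, 35, 59, 31)
(55, 40, 28, 22)
```

View pics/s2.png

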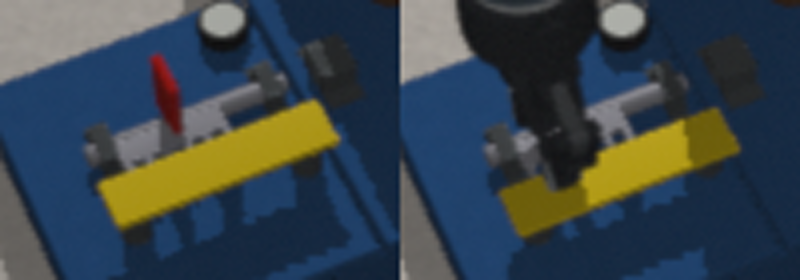

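The fingertip is on the catch's end section, and the plate has visibly dropped. The force step to 12 N means it is on its stop. Now I'll push the tab.

Emit:
drive_tool([
  [[0.05,0,0],[0,0,0],0],
  [[0.1,0,0],[0,0,0],0],
  [[0.15,0,0],[0,0,0],0],
  [[0.2,0,0],[0,0,0],0],
  [[0.25,0,0],[0,0,0],0],
])

```text
time_s: 7.25
tcp_pos: [0.5487, -0.1017, 0.1088]
ee_rot: [0.604, 0.797, -0.0, 0.005]
wrist_force: [1.4, -5.5, 6.5]
finger_gap: 0.501
finger_force: 3.4
```

Emit:
drive_tool([
  [[0,0,0.015],[0,0,0],0],
  [[0,0,0.03],[0,0,0],0],
  [[0.02,0,0.03],[0,0,0],0],
  [[0.04,0,0.03],[0,0,0],0],
  [[0.06,0,0.03],[0,0,0],0],
])

```text
time_s: 7.75
tcp_pos: [0.5486, -0.1006, 0.108]
ee_rot: [0.604, 0.797, -0.0, 0.006]
wrist_force: [1.1, -8.1, 8.2]
finger_gap: 0.505
finger_force: 4.8
```

```bash
python3 -c "
from h import *
goto(4.7,-20,107)"
```

```text
chest xy [  7.1 -69.8] z 108.0 F chest [-1.1 -8.1  8.2] gap 0.505 t 7.75
shift [ 0.997 -0.053  0.01 ] turn [ 0.08   0.122 -0.05 ] q [-0.56  0.47  0.8   1.97 -0.43  0.87  0.75]
```

Run:
```python
from h import *; from cell import read_camera
c=read_camera("wrist"); cv2.imwrite("pics/w3.png",c["img"][:,:,::-1]); goto(4.7,-20,107)
```

```text
chest xy [  7.1 -69.8] z 108.0 F chest [-2.  -6.7  8.5] gap 0.498 t 7.8
shift [ 0.996 -0.053  0.009] turn [ 0.08   0.123 -0.049] q [-0.56  0.47  0.8   1.97 -0.43  0.87  0.75]
```

View pics/w3.png

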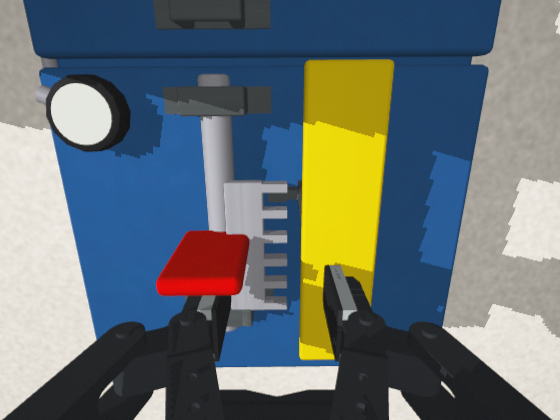

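The left fingertip now touches the red tab (205,285), and the bolt is still drawn back (tip at row 75, guide at row 100). I'll keep pushing gently.

Emit:
drive_tool([
  [[0.03,0,0],[0,0,0],0],
  [[0.06,0,0],[0,0,0],0],
  [[0.09,0,0],[0,0,0],0],
  [[0.12,0,0],[0,0,0],0],
  [[0.12,0,0],[0,0,0],0],
])

```text
time_s: 8.3
tcp_pos: [0.547, -0.095, 0.108]
ee_rot: [0.604, 0.797, -0.0, 0.007]
wrist_force: [1.1, -8.0, 7.6]
finger_gap: 0.5
finger_force: 4.7
```

```bash
python3 -c "
from h import *
goto(4.7,-20,107)"
```

```text
chest xy [  7.2 -64.1] z 108.0 F chest [-1.1 -8.   7.6] gap 0.5 t 8.3
shift [ 0.881 -0.054  0.01 ] turn [ 0.082  0.125 -0.052] q [-0.57  0.47  0.8   1.97 -0.43  0.87  0.74]
```

The bolt slides at a constant 8 N with the catch held down.

Emit:
drive_tool([
  [[0.05,0,0],[0,0,0],0],
  [[0.1,0,0],[0,0,0],0],
  [[0.15,0,0],[0,0,0],0],
  [[0.2,0,0],[0,0,0],0],
  [[0.25,0,0],[0,0,0],0],
])

```text
time_s: 8.8
tcp_pos: [0.5437, -0.0833, 0.108]
ee_rot: [0.604, 0.797, -0.0, 0.007]
wrist_force: [0.8, -8.0, 9.4]
finger_gap: 0.5
finger_force: 5.2
```

Emit:
drive_tool([
  [[0.05,0,0],[0,0,0],0],
  [[0.1,0,0],[0,0,0],0],
  [[0.15,0,0],[0,0,0],0],
  [[0.2,0,0],[0,0,0],0],
  [[0.25,0,0],[0,0,0],0],
])

```text
time_s: 9.3
tcp_pos: [0.5403, -0.0713, 0.108]
ee_rot: [0.604, 0.797, -0.0, 0.007]
wrist_force: [0.5, -9.1, 8.9]
finger_gap: 0.498
finger_force: 5.3
```

```bash
python3 -c "
from h import *
goto(4.7,-20,107)"
```

```text
chest xy [  7.2 -39.4] z 108.0 F chest [-2.  -8.9  8.9] gap 0.498 t 9.3
shift [ 0.388 -0.052  0.016] turn [ 0.083  0.126 -0.056] q [-0.62  0.45  0.81  2.   -0.42  0.86  0.69]
```

Emit:
drive_tool([
  [[0.05,0,0],[0,0,0],0],
  [[0.1,0,0],[0,0,0],0],
  [[0.15,0,0],[0,0,0],0],
  [[0.2,0,0],[0,0,0],0],
  [[0.25,0,0],[0,0,0],0],
])

```text
time_s: 9.8
tcp_pos: [0.5369, -0.0592, 0.108]
ee_rot: [0.604, 0.797, -0.0, 0.007]
wrist_force: [1.3, -8.4, 9.3]
finger_gap: 0.501
finger_force: 5.4
```

Emit:
drive_tool([
  [[0.02,0,0],[0,0,0],0],
  [[0.04,0,0],[0,0,0],0],
  [[0.06,0,0],[0,0,0],0],
  [[0.08,0,0],[0,0,0],0],
  [[0.1,0,0],[0,0,0],0],
])

```text
time_s: 10.3
tcp_pos: [0.5357, -0.0544, 0.108]
ee_rot: [0.604, 0.797, -0.0, 0.007]
wrist_force: [0.5, -8.2, 8.7]
finger_gap: 0.502
finger_force: 5.3
```

```bash
python3 -c "
from h import *
goto(4.7,-20,107)"
```

```text
chest xy [  7.5 -21.9] z 108.0 F chest [-1.7 -8.   8.7] gap 0.502 t 10.3
shift [ 0.038 -0.056  0.019] turn [ 0.087  0.122 -0.057] q [-0.66  0.44  0.81  2.01 -0.41  0.85  0.65]
```

Next I'll push in small steps until the force shows the stop.

Emit:
drive_tool([
  [[0.01,0,0],[0,0,0],0],
  [[0.02,0,0],[0,0,0],0],
  [[0.03,0,0],[0,0,0],0],
  [[0.04,0,0],[0,0,0],0],
  [[0.04,0,0],[0,0,0],0],
])

```text
time_s: 10.8
tcp_pos: [0.5354, -0.0533, 0.108]
ee_rot: [0.604, 0.797, -0.0, 0.007]
wrist_force: [1.2, -9.7, 7.4]
finger_gap: 0.499
finger_force: 5.9
```

Emit:
drive_tool([
  [[0.01,0,0],[0,0,0],0],
  [[0.02,0,0],[0,0,0],0],
  [[0.03,0,0],[0,0,0],0],
  [[0.04,0,0],[0,0,0],0],
  [[0.04,0,0],[0,0,0],0],
])

```text
time_s: 11.3
tcp_pos: [0.5354, -0.0532, 0.1081]
ee_rot: [0.604, 0.797, -0.001, 0.009]
wrist_force: [3.1, -11.8, 6.2]
finger_gap: 0.499
finger_force: 7.6
```

The bolt has stopped at its limit: about 50 mm of travel, with force rising and no more motion. I'll ease off the tab, then lift.

Emit:
drive_tool([
  [[-0.05,0,0],[0,0,0],0],
  [[-0.1,0,0],[0,0,0],0],
  [[-0.15,0,0],[0,0,0],0],
  [[-0.18,0,-0.05],[0,0,0],0],
  [[-0.2,0,-0.12],[0,0,0],0],
])

```text
time_s: 11.8
tcp_pos: [0.5355, -0.0537, 0.1125]
ee_rot: [0.603, 0.798, 0.001, 0.002]
wrist_force: [-0.2, 0.9, 5.4]
finger_gap: 0.505
finger_force: 2.5
```

Emit:
drive_tool([
  [[-0.1,0,-0.1],[0,0,0],0],
  [[-0.1,0,-0.3],[0,0,0],0],
  [[-0.1,0,-0.6],[0,0,0],0],
  [[-0.1,0,-1.0],[0,0,0],0],
  [[-0.1,0,-1.5],[0,0,0],0],
])

```text
time_s: 12.3
tcp_pos: [0.5336, -0.0586, 0.1866]
ee_rot: [0.603, 0.798, -0.001, -0.001]
wrist_force: [0.5, -0.0, -0.3]
finger_gap: 0.502
finger_force: 0.0
```

Run:
```python
from h import *; from cell import read_camera
goto(4.7,-78,230)
c=read_camera("wrist"); cv2.imwrite("pics/w4.png",c["img"][:,:,::-1])
```

```text
chest xy [  4.3 -25.4] z 186.6 F chest [ 0.5 -0.2 -0.3] gap 0.502 t 12.3
shift [-1.053  0.007 -0.868] turn [-0.028  0.002 -0.01 ] q [-0.73  0.31  0.89  1.95 -0.29  1.01  0.57]
```

View pics/w4.png

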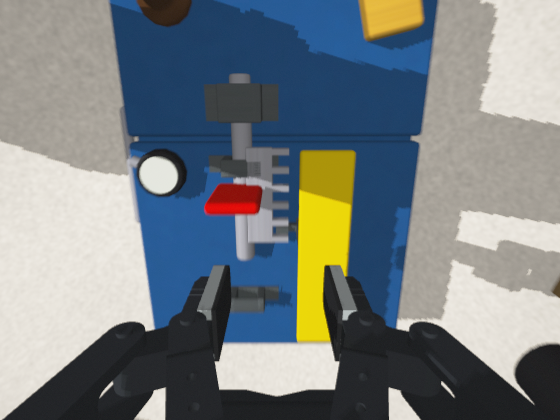

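The bolt tip at (240,75) has passed through the keeper at (240,102). I'll raise the arm and check that the catch is up and nothing else has moved.

Emit:
drive_tool([
  [[-0.7,0,-0.5],[0,0,0],0],
  [[-1.4,0,-0.9],[0,0,0],0],
  [[-2.1,0,-1.3],[0,0,0],0],
  [[-2.8,0,-1.5],[0,0,0],0],
  [[-3.5,0,-1.5],[0,0,0],0],
])

```text
time_s: 12.85
tcp_pos: [0.5841, -0.2286, 0.2641]
ee_rot: [0.602, 0.798, 0.001, 0.002]
wrist_force: [0.3, 0.4, -0.2]
finger_gap: 0.504
finger_force: 0.0
```

Emit:
drive_tool([
  [[-0.5,0,0],[0,0,0],0],
  [[-1.0,0,0],[0,0,0],0],
  [[-1.0,0,0],[0,0,0],0],
  [[-1.0,0,0],[0,0,0],0],
  [[-1.0,0,0],[0,0,0],0],
])

```text
time_s: 13.35
tcp_pos: [0.5966, -0.2731, 0.2612]
ee_rot: [0.602, 0.799, 0.0, -0.001]
wrist_force: [-0.7, 0.2, 1.2]
finger_gap: 0.5
finger_force: 0.0
```

Run:
```python
from h import *; from cell import read_camera; import pickle
goto(4.7,-78,230)
d=pickle.load(open("c0.pkl","rb"))["scene"]; c=read_camera("scene")
for k in (d,c):
    m=mask(k["img"],(22,150,60),(35,255,255)); m[:185]=0; m[290:]=0; m[:,:195]=0; m[:,310:]=0
    print(cv2.minAreaRect(biggest(m)),cv2.boundingRect(biggest(m)))
cv2.imwrite("pics/s3.png",cv2.resize(np.hstack([d["img"],c["img"]])[160:300,[*range(195,355),*range(755,915)],::-1],None,fx=2.5,fy=2.5,interpolation=cv2.INTER_CUBIC))
```

```text
chest xy [   5.9 -248.9] z 261.2 F chest [-0.6  0.4  1.2] gap 0.5 t 13.35
shift [ 3.417 -0.021  0.628] turn [ 0.    -0.015  0.014] q [-0.28  0.5   0.89  1.59 -0.41  1.25  0.96]
((259.1134033203125, 235.49484252929688), (13.354021072387695, 59.3033447265625), 68.96248626708984) (230, 220, 59, 32)
((259.11920166015625, 235.2687225341797), (13.364861488342285, 59.45649719238281), 68.45902252197266) (230, 220, 60, 32)
```

View pics/s3.png

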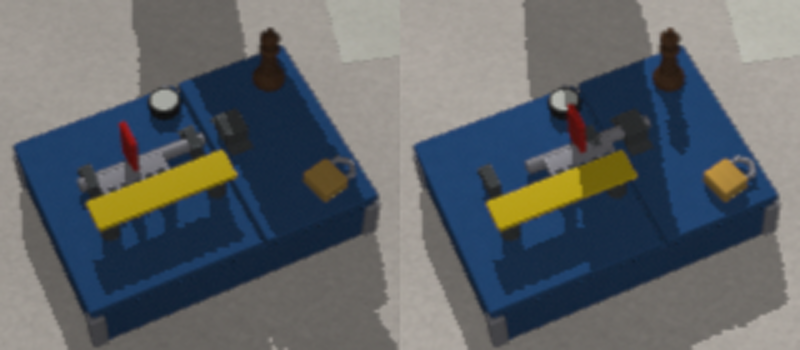

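The before and after views match for the catch (centre at row 235.5, now 235.3), so it is back up. The bolt is in the keeper, and the king, padlock and stopwatch have not moved.

```bash
python3 -c "
from cell import job
print(job.close_job())"
```

```text
the job is handed in; nothing more can be done
None
```

The chest is bolted: the bolt went all the way into its keeper, the catch sprang back up, nothing else on the lid appears to have moved, and the job was handed in at about 13.4 s.

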